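# Put the lens tube and the detector head into their tray pockets

### The job

On the optical table, put the short black lens tube into the round pocket of the grey storage tray and the oblong aluminium detector head into its oblong pocket. Set each down gently (do not drop it in) so that it stands upright on the pocket's floor, let go, and leave the post holder, the base bar and the adapter ring where they are.

Things in the scene. Friction and masses are not known exactly. Their poses are not given: they have to be found in the camera images.
- lens_tube_center (a point): Centre (half-way up) of the lens tube: a loose solid black upright cylinder, 46 mm diameter, 45 mm high, with a glass lens in its upper end, about 0.08 to 0.17 kg. It stands on the table; its z axis is its own axis, pointing up. Hold it by its upper 30 mm: the lower 12 mm goes into the pocket, where there is no room for fingers.
- detector_center (a point): Centre (half-way up) of the detector head: a loose aluminium block 62 mm long (its x axis), 30 mm wide (its y axis), 45 mm high (z up), with a dark aperture on top, about 0.13 to 0.25 kg. It stands on the table at any yaw; either end may come first in the pocket. Grasp it across the 30 mm width, by its upper 30 mm.
- round_pocket (a point): Centre of the floor of the tray's round pocket: 62 mm diameter, 12 mm deep, pale floor 4 mm above the table. The grey tray is fixed, 240 x 115 mm, 16 mm high, lies flat at any yaw, and the point's axes are the tray's: x along its length, z up. The two pockets are 130 mm apart; the oblong one lies on the +x side of this one.
- oblong_pocket (a point): Centre of the floor of the tray's oblong pocket: 76 mm along the tray's y axis, 44 mm along the tray's x axis, 12 mm deep, pale floor 4 mm above the table. Axes as for the round pocket: the detector's length must lie along this y axis.
- post_holder: Bystander: slender black upright cylinder, 29 mm diameter on a 42 mm foot, 62 mm high, with a thumbscrew at its side. Loose; origin at the centre of its underside.
- base_bar: Bystander: flat black bar 100 x 26 x 12 mm, with two steel screw heads, 18 mm high over them, lying on the table. Loose; origin at the centre of its underside, x along its length.
- adapter_ring: Bystander: dark steel ring lying flat, 68 mm outer and 48 mm inner diameter, 12 mm high. Loose; origin at the centre of its underside.
There are look-alikes about, which are no part of the job. What is shaped like the part that bears detector_center but blue is not meant.

How it is judged:
By the outcome, as a careful person would: the job done as asked, in the order asked, and still so for the second after the job is handed in, with the robot touching nothing.
It also fails if it takes over 58 s, if anything falls off the work surface, if the arm or the gripper's body presses on something with over 40 N, if the wrist force passes 120 N, or if a joint passes its speed limit or range.

### The arm

A 6-joint arm with a two-finger parallel gripper is mounted at the origin on the work surface. World frame = base frame: x ahead of the robot, y to its left, z up, the work surface at z = 0. Lengths are in m, angles in rad, forces in N, time in s.
With the tool pointing down it reaches from about 0.35 to 1 m from the base axis. Payload 7.1 kg.
Tool frame: the origin (TCP) lies on the centre line of the jaws, within the pads' length; the fingertips stand 25 mm ahead of it and the grasp point (between the pads) lies 6 mm ahead of it (bot.finger_overhang is the distance from the TCP to the fingertips, in m); z points along the fingers, y is the line along which they close (so a half turn about z gives the same grasp; the last joint's range is limited). The gripper opens to 85 mm and grips with 20 to 120 N. Pads are 22 mm wide; open, the fingers measure 114 mm over their backs; the gripper's body (76 mm by 85 mm) begins 54 mm behind the grasp point. The pads swing forward as they close: fully open they stand 13 mm farther back than shut.
Start: joints at [1.098, 0.423, 1.63, -0, 1.089, -0.019], TCP at [0.274, 0.562, 0.256] pointing down, gripper open.
Joint ranges: [-3, 3], [-0.9, 2.11], [0.09, 2.58], [-1.31, 4.45], [0.11, 2.69], [-2.54, 2.54]. Speed limits (rad/s): [2.39, 2.39, 3.01, 3.14, 3.14, 3.14].

### API

Orientations are given as [roll, pitch, yaw] about the fixed x, y, z axes, in that order (R = Rz(yaw) Ry(pitch) Rx(roll)).
In Python, from plant import readout, vision, bot gives the robot as it stands.
- The arm moves only by the shell command python3 -m jog 'ROWS' [OPENING]. ROWS is JSON, a list of rows, each a list of 4 numbers: the shift along the tool's x, y, z in cm, then the turn about the tool's z in rad. A call has 1 to 8 rows; each row shifts and turns the commanded pose from where the row before left it, along the tool's axes as they then stand; what a row does not reach is not made up. A row lasts 1/8 s, in which the tool goes at most 62.5 mm and 10.7 degrees, less where a joint would pass 70% of its speed; a pose out of reach is approached as far as the arm can. A call with a gripper value outside its range is refused whole. OPENING is the closure, from -1 (fully open) to 1 (shut), so that 0 is half open, set as the call begins (- or left out, the last holds). The fingers move at their own pace and stop on an object; the grip force is fixed at half the most. Time passes only in rows, so rows that do not move let the fingers close. It gives the time, the measured TCP pose, the force and the opening at its end, in the units of the state.
- readout.observe(): the state, without advancing time (a new reading comes with each control period).
- vision.snapshot(name): name is "side" or "top" or "wrist"; returns the picture (384x512x3 uint8, blue, green, red); there is no depth.
- vision.camera_model(name): a dict with "fx", "fy", "cx", "cy" (pixels), "rvec" (rotation vector, rad) and "tvec" (3), from world to camera coordinates, as OpenCV has them. Camera axes: x right, y down, z forward; pixel columns grow to the right and rows downward; lengths in m; the calibration is good to about 2 mm. A picture is of the moment at which its call begins: read the wrist's pose just before it. camera_model takes no time and is no camera call; for the wrist camera it gives the pose at the moment of the call.
- bot.hand_in(): hands the job in, once; it reports no verdict.
The state is a dict: "clock": time; "qpos": joint angles; "joint_vel": joint speeds; "tau": joint torques, N m; "eef_pos": TCP position; "tcp_rot": TCP orientation; "ft_force": force on the tool from outside, world axes, zero at the start; "moment": the same for the moment, N m; "finger_gap": finger opening in m.
Only numpy, scipy, OpenCV 4.12 (cv2) and the standard library are available. Lean on these libraries where they do the work, as an engineer would, in place of code of your own. Each camera call takes 0.05 s, during which the arm holds its last target. There are 200 camera calls.

## Working session

There is one attempt and no reset: what is moved stays moved. The work goes in short steps, Python scripts to look and compute and a shell command to move; the robot and the scene stay as the last step left them, time stands still between calls to the robot, and variables do not carry over. Pictures are saved under pics/ and viewed, on a budget of 10 in all, crops included, one or two more only if the job needs it, and the job is handed in when it is done.

```bash
mkdir -p pics
cat > h.py <<'E'
import numpy as np, cv2
from plant import readout, vision, bot
def cam(n):
    c=vision.camera_model(n)
    K=np.array([[c['fx'],0,c['cx']],[0,c['fy'],c['cy']],[0,0,1.]])
    return K,np.array(c['rvec'],float).ravel(),np.array(c['tvec'],float).ravel()
def ray(n,uv,z,c=None):
    K,r,t=c or cam(n); R=cv2.Rodrigues(r)[0]
    o=-R.T@t; d=R.T@np.linalg.inv(K)@np.array([uv[0],uv[1],1.])
    return o+d*(z-o[2])/d[2]
def proj(n,p,c=None):
    K,r,t=c or cam(n)
    return cv2.projectPoints(np.array(p,float).reshape(-1,3),r,t,K,None)[0].reshape(-1,2)
E
python3 - <<'E'
from h import *
s=readout.observe(); print(s)
for n in("top","side","wrist"):
    K,r,t=cam(n); R=cv2.Rodrigues(r)[0]; print(n,K[0,0],-R.T@t,R[2])
im=vision.snapshot("top"); cv2.imwrite("pics/top_raw.png",im)
cv2.imwrite("pics/top.png",cv2.resize(im,(800,600),interpolation=cv2.INTER_CUBIC))
E
```

```text
{'clock': 0.0, 'qpos': array([ 1.09801579e+00,  4.23808113e-01,  1.63071441e+00,  1.20905332e-05,
        1.08860827e+00, -1.89725249e-02]), 'joint_vel': array([ 2.30081153e-04, -2.07385408e-03, -6.62057974e-04, -4.30234732e-05,
        1.59420395e-03,  3.90503064e-04]), 'tau': array([-2.14056672e-03, -5.57384920e+01, -2.81743419e+01, -2.41212292e-04,
        7.44773570e-03, -1.45893563e-05]), 'eef_pos': array([0.27371554, 0.56129529, 0.25555651]), 'tcp_rot': array([-3.14005499e+00, -3.98820519e-05,  2.68777899e+00]), 'ft_force': array([-0.23284749,  0.18271121,  0.38234329]), 'moment': array([-0.02468913,  0.02533971, -0.01859728]), 'finger_gap': 0.08580422700550251}
top 463.7090802147309 [ 0.36601171 -0.00777422  1.33047492] [ 0.16269237 -0.00682833 -0.98665321]
side 367.6720128453043 [ 0.14887391 -0.56591727  0.63480629] [ 0.47018876  0.5960051  -0.65092277]
wrist 275.96044467842 [0.20374085 0.59522957 0.37347572] [ 0.27211513 -0.13516109 -0.95272495]
```

View pics/top.png

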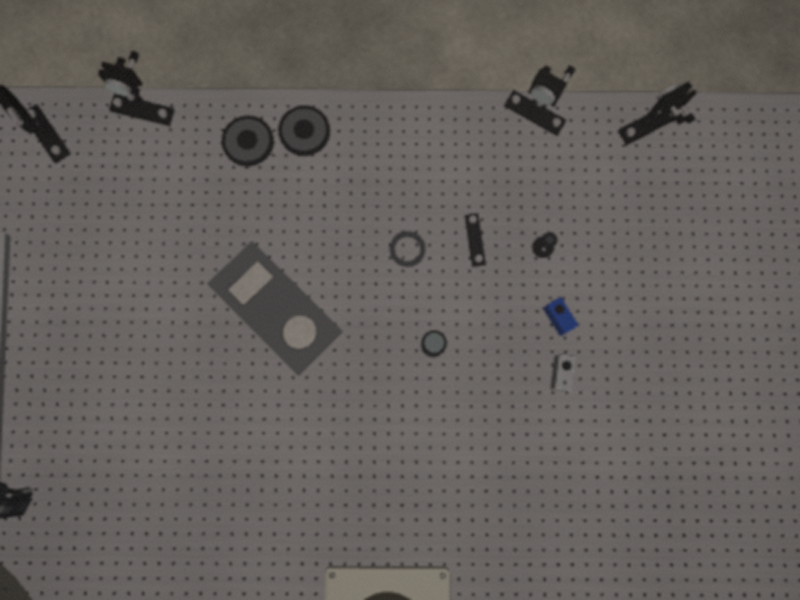

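The picture shows:
- Tray: round pocket at (300,332), oblong pocket at (251,283).
- Lens tube: (433,343). It is the only black cylinder with glass on top.
- Detector candidates: blue block (560,316) and bare aluminium block (565,372). The aluminium one fits, because blue is excluded.
- Bystanders: ring (407,248), bar (475,240), post holder (544,245).

I'll confirm these in an enlarged crop.

Run:
```python
from h import *
im=cv2.imread("pics/top_raw.png")
a=cv2.resize(im[195:260,255:385],(780,390),interpolation=cv2.INTER_CUBIC)
a=cv2.convertScaleAbs(a,alpha=1.6); cv2.imwrite("pics/crop1.png",a)
s=.64
for nm,uv,z in [("tube",(433,343),.045),("det",(565,372),.045),("blue",(560,316),.045),("round",(300,332),.004),("obl",(251,283),.004),("ring",(407,248),.012),("bar",(475,240),.012),("post",(544,242),.062)]:
    print(nm,ray("top",(uv[0]*s,uv[1]*s),z).round(4))
```

```text
tube [ 0.4973 -0.0783  0.045 ]
det [ 0.4471 -0.3121  0.045 ]
blue [ 0.5472 -0.3064  0.045 ]
round [0.5204 0.1641 0.004 ]
obl [0.6115 0.2576 0.004 ]
ring [ 0.6783 -0.0321  0.012 ]
bar [ 0.6945 -0.1593  0.012 ]
post [ 0.6792 -0.2778  0.062 ]
```

View pics/crop1.png

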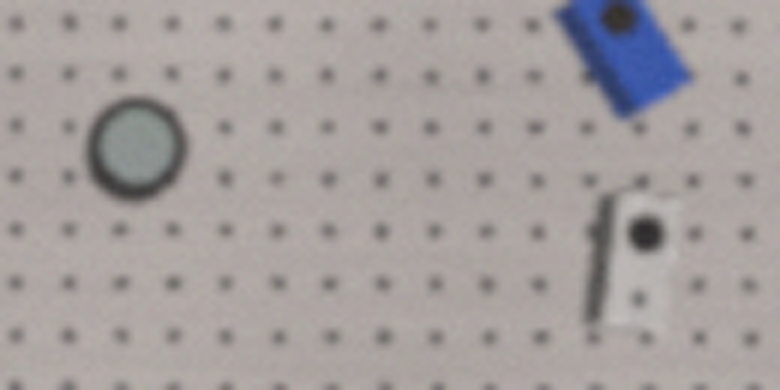

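The crop confirms the black tube with its glass top at (137,148). It also shows the bare aluminium block with a dark aperture, top face about (613,195)-(680,198)-(668,326)-(603,322), and the blue look-alike separate from it at (625,55).

```bash
cat >> h.py <<'E'
def go(x,y,z,yaw=None):
    s=readout.observe(); p=s['eef_pos']; w=s['tcp_rot'][2]
    R=cv2.Rodrigues(np.array([0,0,w]))[0]@np.diag([1,-1,-1.])
    d=R.T@(np.array([x,y,z])-p)*100
    t=0 if yaw is None else -((yaw-w+np.pi/2)%np.pi-np.pi/2)
    print("t",round(s['clock'],2),"tcp",p.round(4),"yaw",round(w,3),"| tool cm",d.round(2),"turn",round(t,3),"len",np.linalg.norm(d).round(2))
E
python3 - <<'E'
from h import *
f=lambda x,y:(255+(x+.5)/6-.5,195+(y+.5)/6-.5)
c=[ray("top",f(*p),.045)[:2] for p in [(613,195),(680,198),(668,326),(603,322)]]
c=np.array(c);print(c.round(4),c.mean(0)); 
for a,b in((0,3),(1,2),(0,1),(3,2)):
    d=c[a]-c[b]; print(np.linalg.norm(d).round(4),np.arctan2(d[1],d[0]).round(3))
print("tube",ray("top",f(137,148),.045))
go(.497,-.078,.17)
E
```

```text
[[ 0.4775 -0.2996]
 [ 0.4763 -0.3306]
 [ 0.4174 -0.3231]
 [ 0.4191 -0.2932]] [ 0.44756838 -0.31163601]
0.0588 -0.109
0.0594 -0.128
0.0311 1.532
0.0299 1.515
tube [ 0.49809975 -0.07915613  0.045     ]
t 0.05 tcp [0.2737 0.5613 0.2555] yaw 2.688 | tool cm [-48.09 -47.67   8.55] turn 0 len 68.25
```

```bash
python3 -m jog '[[-3,-3,0.5,0],[-3,-3,0.5,0],[-3,-3,0.5,0],[-3,-3,0.5,0],[-3,-3,0.5,0],[-3,-3,0.5,0],[-3,-3,0.5,0],[-3,-3,0.5,0]]' -1; python3 -m jog '[[-3,-3,0.5,0],[-3,-3,0.5,0],[-3,-3,0.5,0],[-3,-3,0.5,0],[-3,-3,0.5,0],[-3,-3,0.5,0],[-3,-3,0.5,0],[0,0,0,0]]'
python3 - <<'E'
from h import *
go(.497,-.078,.12)
c=cam("wrist"); im=vision.snapshot("wrist"); cv2.imwrite("pics/w1.png",im); print(proj("wrist",[.498,-.079,.045],c))
go(.497,-.078,.12)
import pickle; pickle.dump(c,open("w1.pkl","wb"))
E
```

```text
clock: 1.05
eef_pos: [0.3845, 0.2394, 0.216]
tcp_rot: [-3.141, -0.0, 2.688]
ft_force: [0.2, 0.5, 0.8]
finger_gap: 0.0856
clock: 2.05
eef_pos: [0.4816, -0.0421, 0.1808]
tcp_rot: [-3.141, -0.0, 2.684]
ft_force: [-1.2, 0.3, -0.3]
finger_gap: 0.0856
t 2.05 tcp [ 0.4816 -0.0421  0.1808] yaw 2.684 | tool cm [-2.97 -2.54  6.08] turn 0 len 7.23
[[229.83678365 218.26012274]]
t 2.1 tcp [ 0.4809 -0.0409  0.1808] yaw 2.685 | tool cm [-3.08 -2.62  6.08] turn 0 len 7.3
```

View pics/w1.png

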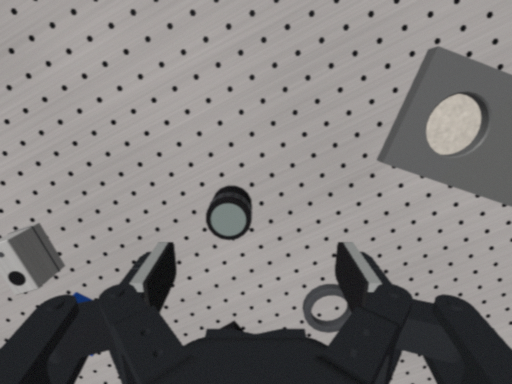

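The wrist view has the tube's top centred at (229,219), against a prediction of (230,218), so the two cameras agree. The round pocket floor appears at (455,124).

Run:
```python
from h import *; import pickle
c=pickle.load(open("w1.pkl","rb"))
print(ray("wrist",(229.3,219),.045,c),ray("wrist",(455,124),.004,c),bot.finger_overhang)
go(.498,-.079,.040)
```

```text
[ 0.49846979 -0.07985322  0.045     ] [0.52158797 0.1690527  0.004     ] 0.025
t 2.1 tcp [ 0.4809 -0.0409  0.1808] yaw 2.685 | tool cm [-3.22 -2.67 14.08] turn 0 len 14.69
```

```bash
python3 -m jog '[[-1.7,-1.4,0,0],[-1.6,-1.4,2,0],[0,0,3,0],[0,0,3,0],[0,0,2,0],[0,0,0,0]]'
python3 - <<'E'
from h import *
go(.4985,-.0795,.040)
E
```

```text
clock: 2.85
eef_pos: [0.497, -0.0783, 0.0801]
tcp_rot: [-3.141, -0.004, 2.689]
ft_force: [-0.7, -0.2, 0.3]
finger_gap: 0.0857
t 2.85 tcp [ 0.497  -0.0783  0.0801] yaw 2.689 | tool cm [-0.19 -0.04  4.01] turn 0 len 4.02
```

```bash
python3 -m jog '[[-0.2,0,1.5,0],[0,0,1.5,0],[0,0,1,0],[0,0,0,0]]';python3 -m jog '[[0,0,0,0],[0,0,0,0],[0,0,0,0],[0,0,0,0],[0,0,0,0],[0,0,0,0]]' 1
python3 - <<'E'
from h import *
go(.521,.1665,.13)
E
```

```text
clock: 3.35
eef_pos: [0.4997, -0.0804, 0.0405]
tcp_rot: [-3.141, -0.002, 2.688]
ft_force: [-0.5, 0.1, 0.5]
finger_gap: 0.085
clock: 4.1
eef_pos: [0.5006, -0.0806, 0.0421]
tcp_rot: [3.141, 0.001, 2.688]
ft_force: [-0.3, 0.5, 4.8]
finger_gap: 0.0444
t 4.1 tcp [ 0.5006 -0.0806  0.0421] yaw 2.688 | tool cm [ 9.   23.1  -8.79] turn 0 len 26.3
```

```bash
python3 -m jog '[[0,0,-3,0],[0,0,-3,0],[0,0,-3,0],[1,3,0,0],[1.5,4,0,0],[1.5,4,0,0],[1.5,4,0,0],[1.5,4,0,0]]';python3 -m jog '[[1.5,3,0,0],[0.5,1,0,0],[0,0,0,0],[0,0,0,0]]'
python3 - <<'E'
from h import *
go(.521,.1665,.08)
c=cam("wrist"); im=vision.snapshot("wrist"); cv2.imwrite("pics/w2.png",im)
import pickle; pickle.dump(c,open("w2.pkl","wb"))
E
```

```text
clock: 5.1
eef_pos: [0.5207, 0.1223, 0.1316]
tcp_rot: [3.141, 0.0, 2.688]
ft_force: [-0.4, -1.0, -0.8]
finger_gap: 0.0442
clock: 5.6
eef_pos: [0.5201, 0.1646, 0.1313]
tcp_rot: [-3.141, -0.0, 2.687]
ft_force: [0.0, -1.1, -1.1]
finger_gap: 0.0447
t 5.6 tcp [0.5201 0.1646 0.1313] yaw 2.687 | tool cm [0.   0.21 5.13] turn 0 len 5.13
```

View pics/w2.png

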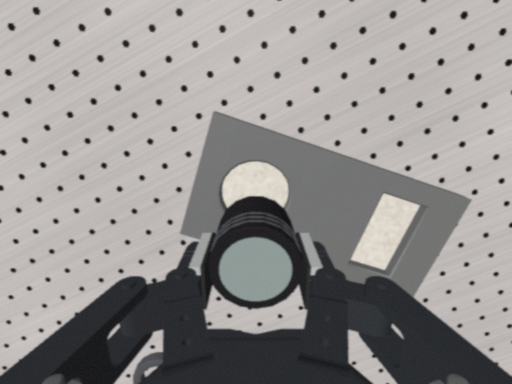

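The tube hangs upright between the pads, with its top at (256,270). The tray's top corners are at (214,112), (470,200) and (181,234), with the round pocket behind the tube at (255,190) and the oblong pocket at (387,231).

Run:
```python
from h import *; import pickle
c=pickle.load(open("w2.pkl","rb"))
A,B,C=[ray("wrist",p,.016,c)[:2] for p in[(214,112),(470,200),(181,234)]]
print(A,B,C,np.linalg.norm(B-A),np.linalg.norm(C-A),"yaw",np.arctan2(*(B-A)[::-1]))
m=(B+C)/2; u=(B-A)/np.linalg.norm(B-A); print("wrist",m,m-.065*u,m+.065*u)
T=np.array([ray("top",(p[0]*.64,p[1]*.64),.016)[:2] for p in[(253,241),(208,284),(298,375),(342,331)]])
m=T.mean(0);u=(T[0]+T[1]-T[2]-T[3]);u/=np.linalg.norm(u);print("top",m,m-.065*u,m+.065*u,np.arctan2(u[1],u[0]))
for p in [(386,194),(420,205),(391,269),(352,262)]: print(ray("wrist",p,.004,c)[:2])
print("tubetop",ray("wrist",(256,270),readout.observe()['eef_pos'][2]+.003,c))
```

```text
[0.44116444 0.16541656] [0.60851064 0.33484881] [0.52370745 0.08515496] 0.23814289205291522 0.1151315457318507 yaw 0.791592201365413
wrist [0.56610905 0.21000189] [0.52043268 0.16375614] [0.61178542 0.25624763]
top [0.56448603 0.2096737 ] [0.518875   0.16336349] [0.61009705 0.2559839 ] 0.7930042946155716
[0.57619124 0.27272569]
[0.60088369 0.29822318]
[0.65614549 0.25220163]
[0.63086342 0.21916444]
tubetop [0.51869742 0.16524508 0.13429915]
```

```bash
python3 -m jog '[[0,0,2,0],[0,0,2,0],[0,0,2,0],[0,0,1.5,0],[0,0,0.5,0],[0,0,0,0],[0,0,0,0]]'
python3 - <<'E'
from h import *
go(.521,.164,.046)
E
```

```text
clock: 6.52
eef_pos: [0.5207, 0.1658, 0.0519]
tcp_rot: [3.141, 0.001, 2.688]
ft_force: [0.4, 1.0, -0.5]
finger_gap: 0.0445
t 6.53 tcp [0.5207 0.1658 0.0519] yaw 2.688 | tool cm [-0.1  -0.15  0.59] turn 0 len 0.62
```

```bash
python3 -m jog '[[-0.1,-0.1,0.2,0],[0,0,0.2,0],[0,0,0.1,0],[0,0,0.1,0],[0,0,0,0],[0,0,0,0]]'
```

```text
clock: 7.28
eef_pos: [0.5207, 0.1644, 0.0461]
tcp_rot: [3.142, 0.0, 2.688]
ft_force: [-3.3, -1.1, 9.7]
finger_gap: 0.0442
```

```bash
python3 -m jog '[[0,0,0,0],[0,0,0,0],[0,0,0,0],[0,0,0,0],[0,0,0,0],[0,0,0,0]]' -1; python3 -m jog '[[0,0,-2,0],[0,0,-3,0],[0,0,-4,0],[0,0,-3,0],[0,0,0,0]]'
python3 - <<'E'
from h import *
im=vision.snapshot("wrist"); cv2.imwrite("pics/w3.png",im)
go(.4475,-.3115,.17,-.115+np.pi)
E
```

```text
clock: 8.02
eef_pos: [0.5207, 0.1643, 0.0453]
tcp_rot: [-3.142, -0.0, 2.688]
ft_force: [-0.3, 0.1, 0.3]
finger_gap: 0.0853
clock: 8.65
eef_pos: [0.5222, 0.1647, 0.1677]
tcp_rot: [3.138, 0.004, 2.688]
ft_force: [-0.8, 0.2, -0.0]
finger_gap: 0.0854
t 8.7 tcp [0.5212 0.1645 0.1661] yaw 2.688 | tool cm [-14.24 -46.01  -0.39] turn -0.339 len 48.17
```

View pics/w3.png

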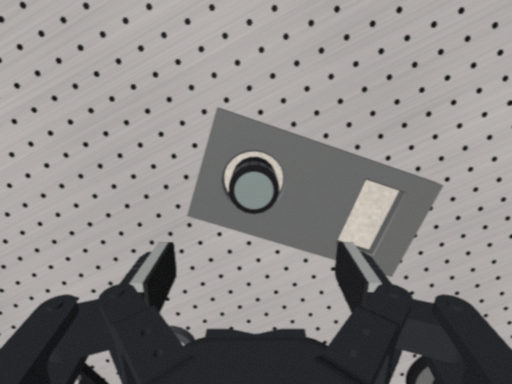

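The tube stands upright in the round pocket, with its top at (253,190) and pale floor visible around it. Next is the detector.

```bash
python3 -m jog '[[-1.5,-4,0,0],[-1.5,-5,0,0],[-1.5,-5,0,0],[-1.5,-5,0,0],[-1.5,-5,0,0],[-1.5,-5,0,0],[-1.5,-5,0,0],[-1.5,-5,0,0]]'; python3 -m jog '[[-1,-3,0,0],[0,0,0,-0.115],[0,0,0,-0.115],[0,0,0,-0.11],[0,0,0,0],[0,0,0,0]]'
python3 - <<'E'
from h import *; import pickle
go(.4475,-.3115,.08,-.115+np.pi)
c=cam("wrist"); im=vision.snapshot("wrist"); cv2.imwrite("pics/w4.png",im); print(proj("wrist",[.4475,-.3115,.045],c))
pickle.dump(c,open("w4.pkl","wb"))
E
```

```text
clock: 9.7
eef_pos: [0.4564, -0.2401, 0.1639]
tcp_rot: [3.141, -0.002, 2.688]
ft_force: [0.5, -0.4, 0.4]
finger_gap: 0.0854
clock: 10.45
eef_pos: [0.453, -0.2699, 0.1645]
tcp_rot: [3.141, -0.001, 3.026]
ft_force: [-0.1, 0.1, 0.2]
finger_gap: 0.0853
t 10.45 tcp [ 0.453  -0.2699  0.1645] yaw 3.026 | tool cm [ 0.07 -4.2   8.45] turn -0.001 len 9.44
[[209.25130069 193.2799879 ]]
```

View pics/w4.png

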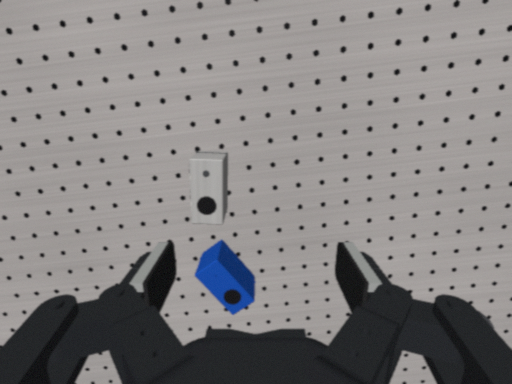

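The wrist view shows the aluminium block's top face at about (191,160)-(223,160)-(222,224)-(190,222), aligned with the jaws. The blue one at (225,277) is clear of the finger line.

Run:
```python
from h import *; import pickle
c=pickle.load(open("w4.pkl","rb"))
q=np.array([ray("wrist",p,.045,c)[:2] for p in[(191,160),(223.5,160),(222,224),(190,222)]]);print(q.round(4),q.mean(0))
for a,b in((3,0),(2,1),(0,1),(3,2)):
    d=q[b]-q[a];print(np.linalg.norm(d),np.arctan2(d[1],d[0]))
x,y=(q.mean(0)+[.4475,-.3115])/2; print(x,y)
go(x,y,.08,-.115+np.pi)
```

```text
[[ 0.4155 -0.3222]
 [ 0.4188 -0.2941]
 [ 0.4788 -0.3047]
 [ 0.4733 -0.3341]] [ 0.44662241 -0.31376919]
0.05897615905704868 2.9386676689822795
0.060900904472791915 2.9669218478617863
0.028327631265116962 1.4539056293735413
0.029948088840721067 1.385693242852602
0.4470612038772797 -0.312634596863377
t 10.5 tcp [ 0.4532 -0.2699  0.1647] yaw 3.026 | tool cm [ 0.12 -4.31  8.47] turn -0.0 len 9.51
```

```bash
python3 -m jog '[[0.1,-2.2,0,0],[0,-2.1,1.5,0],[0,0,3,0.035],[0,0,3,0],[0,0,1,0],[0,0,0,0],[0,0,0,0]]'
python3 - <<'E'
from h import *
go(.447,-.3126,.040,2.99)
E
```

```text
clock: 11.38
eef_pos: [0.4481, -0.3132, 0.0811]
tcp_rot: [-3.141, 0.001, 2.993]
ft_force: [0.4, -0.5, 0.2]
finger_gap: 0.0855
t 11.38 tcp [ 0.4481 -0.3132  0.0811] yaw 2.993 | tool cm [0.12 0.04 4.11] turn 0.003 len 4.11
```

```bash
python3 -m jog '[[0.1,0,1.5,0],[0,0,1.6,0],[0,0,1,0],[0,0,0,0]]'; python3 -m jog '[[0,0,0,0],[0,0,0,0],[0,0,0,0],[0,0,0,0],[0,0,0,0],[0,0,0,0],[0,0,0,0]]' 1; python3 -m jog '[[0,0,-2,0],[0,0,-3,0],[0,0,-4,0],[0,0,0,0]]'
python3 - <<'E'
from h import *
go(.611,.256,.13,.792+np.pi/2)
E
```

```text
clock: 11.88
eef_pos: [0.4459, -0.3121, 0.0381]
tcp_rot: [3.141, -0.002, 2.993]
ft_force: [-0.1, 0.0, 0.1]
finger_gap: 0.0856
clock: 12.75
eef_pos: [0.4469, -0.3129, 0.0399]
tcp_rot: [-3.141, 0.001, 2.993]
ft_force: [0.3, -0.3, 5.4]
finger_gap: 0.0292
clock: 13.25
eef_pos: [0.4482, -0.3138, 0.1329]
tcp_rot: [-3.139, 0.006, 2.993]
ft_force: [0.2, 0.1, -1.3]
finger_gap: 0.0293
t 13.25 tcp [ 0.4482 -0.3138  0.1329] yaw 2.993 | tool cm [-7.65 58.76  0.29] turn 0.63 len 59.26
```

```bash
python3 -m jog '[[-0.5,4,0,0],[-0.7,5.2,0,0],[-0.7,5.2,0,0],[-0.7,5.2,0,0],[-0.7,5.2,0,0],[-0.7,5.2,0,0],[-0.7,5.2,0,0],[-0.7,5.2,0,0]]'; python3 -m jog '[[-0.7,5.2,0,0],[-0.7,5.2,0,0],[-0.7,5,0,0],[0,2,0,0.15],[0,0,0,0.16],[0,0,0,0.16],[0,0,0,0.16],[0,0,0,0]]'
python3 - <<'E'
from h import *
go(.611,.256,.13,.792+np.pi/2)
E
```

```text
clock: 14.25
eef_pos: [0.5593, 0.0806, 0.1286]
tcp_rot: [-3.141, -0.002, 2.993]
ft_force: [0.4, -0.7, -1.7]
finger_gap: 0.0294
clock: 15.25
eef_pos: [0.6056, 0.2477, 0.1283]
tcp_rot: [-3.14, -0.001, 2.364]
ft_force: [0.7, -0.2, -2.4]
finger_gap: 0.0292
t 15.25 tcp [0.6056 0.2477 0.1283] yaw 2.364 | tool cm [ 0.2   0.97 -0.17] turn 0.001 len 1.01
```

```bash
python3 -m jog '[[0.2,1,0,0],[0,0,0,0],[0,0,0,0]]'
python3 - <<'E'
from h import *; import pickle
go(.611,.256,.048,.792+np.pi/2)
c=cam("wrist"); im=vision.snapshot("wrist"); cv2.imwrite("pics/w5.png",im)
pickle.dump(c,open("w5.pkl","wb"))
E
```

```text
clock: 15.62
eef_pos: [0.612, 0.2566, 0.1291]
tcp_rot: [-3.141, -0.0, 2.364]
ft_force: [-0.1, -0.1, -2.1]
finger_gap: 0.0287
t 15.62 tcp [0.612  0.2566 0.1291] yaw 2.364 | tool cm [ 0.03 -0.11  8.11] turn 0.001 len 8.12
```

View pics/w5.png

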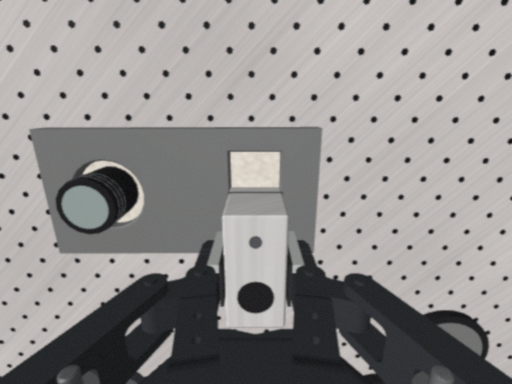

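The detector hangs upright and square to the tray, its top face running from (223,215)-(287,215) to (219,325)-(291,326). The pocket's far end shows at (231..280,151).

Run:
```python
from h import *; import pickle
c=pickle.load(open("w5.pkl","rb"))
q=np.array([ray("wrist",p,.134,c)[:2] for p in[(223,215),(287,215),(291,326),(219,325)]]);print(q.round(4),"centre",q.mean(0), np.linalg.norm(q[1]-q[2]))
t=np.array([ray("wrist",p,.016,c)[:2] for p in[(33,129),(321,127),(315,253),(60,253)]])
d=t[1]-t[0];u=d/np.linalg.norm(d);m=t.mean(0)
print("tray",m,m+.065*u,np.linalg.norm(d),np.arctan2(u[1],u[0]))
v=np.array([-u[1],u[0]]); far=(ray("wrist",(231,151),.004,c)+ray("wrist",(280,151),.004,c))[:2]/2; print("far end mid",far,"-> pocket",far-.038*v,far+.038*v)
```

```text
[[0.5798 0.2676]
 [0.5997 0.2878]
 [0.6461 0.2479]
 [0.6199 0.2222]] centre [0.61137461 0.25635693] 0.06115621076166067
tray [0.56608393 0.21095906] [0.61141958 0.25753888] 0.23608281041926546 0.7989333289630665
far end mid [0.58499932 0.28279583] -> pocket [0.6122306  0.25629191] [0.55776805 0.30929974]
```

Everything agrees within about 1 mm, so I'll descend.

```bash
python3 -m jog '[[0,-0.1,2,0],[0,0,2,0],[0,0,2,0],[0,0,1.4,0],[0,0,0.4,0],[0,0,0,0],[0,0,0,0]]'
python3 - <<'E'
from h import *
go(.6115,.2565,.044,.794+np.pi/2)
E
```

```text
clock: 16.55
eef_pos: [0.6119, 0.256, 0.0521]
tcp_rot: [3.14, 0.001, 2.363]
ft_force: [0.1, -0.7, -2.4]
finger_gap: 0.0293
t 16.55 tcp [0.6119 0.256  0.0521] yaw 2.363 | tool cm [0.07 0.01 0.81] turn -0.002 len 0.81
```

```bash
python3 -m jog '[[0,0,0.2,0],[0,0,0.2,0],[0,0,0.2,0],[0,0,0.1,0],[0,0,0,0],[0,0,0,0]]'; python3 -m jog '[[0,0,0.1,0],[0,0,0,0],[0,0,0,0]]'
```

```text
clock: 17.3
eef_pos: [0.6113, 0.2557, 0.0443]
tcp_rot: [3.142, -0.0, 2.363]
ft_force: [0.2, -0.1, -1.0]
finger_gap: 0.0293
clock: 17.68
eef_pos: [0.6115, 0.2558, 0.0439]
tcp_rot: [3.141, 0.0, 2.363]
ft_force: [-2.5, -0.9, 5.0]
finger_gap: 0.0295
```

On the floor, with 5 N contact against −2.4 N while hanging. Releasing.

```bash
python3 -m jog '[[0,0,0,0],[0,0,0,0],[0,0,0,0],[0,0,0,0],[0,0,0,0],[0,0,0,0],[0,0,0,0]]' -1; python3 -m jog '[[0,0,-2,0],[0,0,-3,0],[0,0,-4,0],[0,0,-4,0],[0,0,0,0],[0,0,0,0]]'
python3 - <<'E'
from h import *
w=cv2.resize(vision.snapshot("wrist"),(400,300)); s=cv2.resize(vision.snapshot("side"),(400,300)); t=vision.snapshot("top")
t=cv2.resize(t[120:270,130:400],(540,300))
o=np.zeros((600,800,3),np.uint8); o[:300,:400]=w;o[:300,400:]=s;o[300:,:540]=t
cv2.imwrite("pics/end.png",o)
E
```

```text
clock: 18.55
eef_pos: [0.6114, 0.2557, 0.0433]
tcp_rot: [3.142, 0.0, 2.363]
ft_force: [0.8, 0.0, -0.4]
finger_gap: 0.0854
clock: 19.3
eef_pos: [0.6111, 0.2556, 0.1739]
tcp_rot: [3.141, 0.0, 2.363]
ft_force: [-1.2, 0.7, 0.3]
finger_gap: 0.0858
```

View pics/end.png

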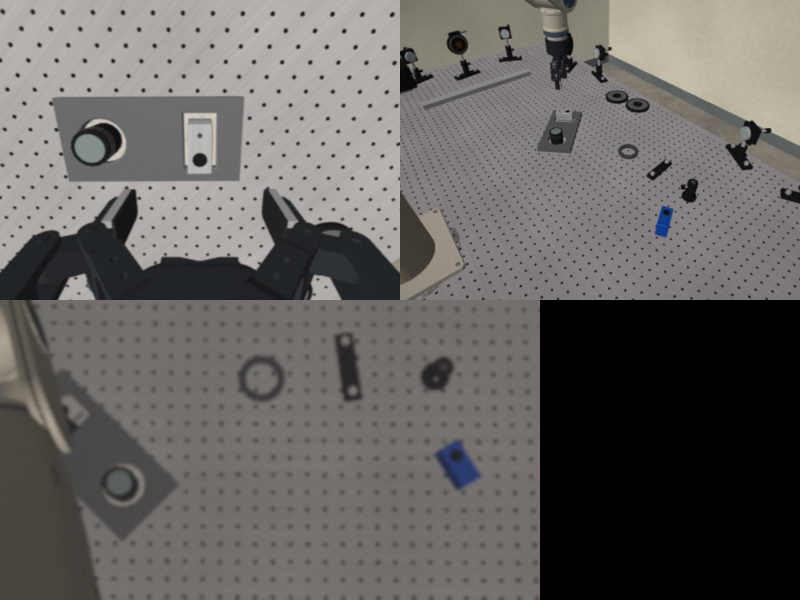

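In the final pictures both parts stand in their pockets: tube at (97,145) and detector at (200,145) in the wrist view, with pale floor visible around each. The ring, bar, post holder and blue block are unmoved, and the gripper is clear.

```bash
python3 -c "
from plant import bot; print(bot.hand_in())"
```

```text
the job is handed in; nothing more can be done
None
```

I put the lens tube in the round pocket first, then the aluminium detector head in the oblong pocket, and handed the job in at about 19.5 s. Each part was lowered until light contact before I let go. The force readings at that point were about 10 N for the tube and 5 N for the detector.

- **Last checks:** the final wrist picture shows both parts upright in their pockets with pale floor visible around them. The gripper was open and about 13 cm above where it let go.
- **Bystanders:** the adapter ring, base bar, post holder and blue look-alike look unmoved in the final top view. I judged this by eye and did not measure it.
- **Disagreements:** the two cameras differed by about 0.07 rad on the detector's yaw, so I gripped at the middle value. They also differed by 1–2 mm on positions. Both were well inside the 7–8 mm clearances. In the final top view the arm partly hid the detector, so its placement rests on the wrist and side pictures.

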